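# Wind the shuttle carriage to the green flag with the loose crank

## Task

Pick up the loose crank, set it down fully home on the square shaft end of the little shuttle stage and let go; then take it by its free-turning black handle and wind it, without letting it slip off the shaft, until the carriage's red pointer lines up with the green flag (not the red one). Leave the crank fully home on the shaft, and leave the loupe, the spare lens and the tape roll where they stand.

Things in the scene. Friction and masses are not known exactly. Their poses are not given: they have to be found in the camera images.
- shuttle: The shuttle stage, fixed: aluminium base 60 x 215 mm, 12 mm high; origin on the worktop under mid travel of the carriage. y axis: along the stage towards the shaft (to the left, seen from the robot); x axis away from the robot. 100 mm along +y is the axis of the drive shaft, on a grey gear housing 50 x 50 mm, 48 mm high.
- shaft_seat (a point): Middle of the flat steel collar (26 mm across) on the gear housing, 55 mm above the worktop, on the upright shaft axis: the seat of the crank. Axes as the shuttle's; the angle of the square shaft end is NOT given by them and differs from start to start.
- shaft_tip (a point): Tip of the bright square shaft end, 16 mm above shaft_seat: 12 x 12 mm square, 12 mm tall, topped by a 4 mm blunt cone (11 mm across at its foot, 4 at its tip). Find its angle by touch: rest the crank on the cone and turn it up to a quarter turn, under its own weight or a light push, until it drops. The shaft is stiff (0.12 N m, 2.5 N at the handle): light rubbing does not turn it.
- crank: The loose crank, about 0.3 kg, balanced about its hub; it stands upright on the hub. Origin: middle of the hub's underside; z up, x along the arm from hub to handle. Arm 15 mm wide, 18 to 26 mm above the underside. Opposite it a dark round counterweight, 26 mm across, 14 to 30 mm up, ends 44 mm from the hub axis.
- crank_hub (a point): Grip point of the crank's dark square hub, on its upright axis, 33 mm above the underside. The hub is a 22 x 22 mm column, 45 mm tall. Axes as the crank's: the flat faces to grip look along +y and -y, the arm leaves along +x.
- crank_socket (a point): Middle of the hub's underside: mouth of the crank's square socket, 13.5 x 13.5 mm, 18 mm deep, sides parallel to the hub's. It fits the shaft in four ways, with about 7 degrees of play. Fully home means this point is on shaft_seat (within 4 mm); resting on the cone or on the square's corners it is about 12 mm higher.
- crank_grip (a point): Middle of the crank's handle, 50 mm from the hub axis and 51 mm above the crank's underside. The frame is fixed to the crank arm (x axis outward along the arm).
- crank_handle: The crank's black upright handle, a round sleeve 18 mm thick, 29 to 70 mm above the crank's underside. It spins freely on its pin, so a gripper can hold it and go round a circle of 50 mm radius without turning itself. Origin: on its axis, level with the crank's underside.
- carriage (a joint): Carriage of the stage, m, 0 in mid travel, growing towards the shaft; ends at -0.049 and +0.049. It is moved by the shaft alone: 12 mm for each full turn of the crank. Clockwise, seen from above, moves it towards the shaft (value grows), counter-clockwise away from the shaft. It cannot be pushed along by hand.
- pointer (a point): Tip of the red pointer on the robot's side of the carriage (aluminium block 56 x 46 mm that carries a small black die tray), 19 mm above the worktop. It moves along the stage with the carriage.
- green_flag_line (a point): Centre line of the green flag (blade 9 mm wide along the stage, on a small dark clip on the robot's side of the stage), 19 mm above the worktop, fixed. y axis: along the stage, towards the shaft. The pointer is lined up when it is level with this point along that axis; the gap across the stage stays.
- red_flag_line (a point): Centre line of the red flag, the same clip in red, at the other side of the carriage: the wrong target. The green and the red flag may be either way round.
- loupe_mid (a point): Black eye loupe standing on the worktop, 37 mm across, 40 mm tall; centre. Leave it alone.
- spare_lens_mid (a point): Black spare lens standing on the worktop, 38 mm across, 58 mm tall; centre. Leave it alone.
- tape_roll_mid (a point): Dark roll of tape lying flat, 58 mm across, 19 mm tall; centre. Leave it alone.
Mind the look-alikes: they are no part of the job. Of the things that look like the crank, the larger one is meant.

How it is judged:
By the outcome, as a careful person would: the job done as asked, in the order asked, and still so for the second after the job is handed in, with the robot touching nothing.
It also fails if it takes over 67 s, if anything falls off the work surface, if the arm or the gripper's body presses on something with over 40 N, if the wrist force passes 120 N, or if a joint passes its speed limit or range.

## Robot

A 6-joint arm with a two-finger parallel gripper is mounted at the origin on a cart in front of the work surface, level with it; the furniture and walls round the work are solid. World frame = base frame: x ahead of the robot, y to its left, z up, the work surface at z = 0. Lengths are in mm, angles in rad, forces in N, time in s.
With the tool pointing down it reaches from about 350 to 775 mm from the base axis. Payload 7.3 kg.
Tool frame: the origin (TCP) lies midway between the tips of the shut fingers; the grasp point (between the pads) lies 19 mm behind it; z points along the fingers, x is the direction in which the jaws open and shut, and the axes are right-handed (so a half turn about z gives the same grasp; the last joint's range is limited). The gripper opens to 92 mm and grips with 3 to 60 N. Pads are 19 mm wide; open, the fingers measure 130 mm over their backs; the gripper's body (75 mm by 190 mm) begins 47 mm behind the grasp point.
Start: joints at [1.136, 0.342, 1.524, -0, 1.275, -0.146], TCP at [149.506, 503.282, 226.741] pointing down, gripper open.
Joint ranges: [-2.53, 2.53], [-0.77, 2.02], [0.04, 2.7], [-1, 4.14], [0.28, 2.66], [-3.11, 3.11]. Speed limits (rad/s): [2.57, 2.57, 3.14, 3.14, 3.14, 3.14].

## Interface

Orientations are given as [roll, pitch, yaw] about the fixed x, y, z axes, in that order (R = Rz(yaw) Ry(pitch) Rx(roll)).
In Python, from plant import bot gives the robot as it stands.
- The arm moves only by the shell command python3 -m pendant 'ROWS' [OPENING]. ROWS is JSON, a list of rows, each an object with "linear": the shift along the world's x, y, z in mm, a list of three; "twist": the turn about the world's z in degrees. In form: [{"linear": [x, y, z], "twist": twist}, ...]. A call has 1 to 20 rows; each row is the pose to reach, as a shift and turn from the pose commanded when the call began; what a row does not reach only later rows make up. A row lasts 1/8 s, in which the tool goes at most 62.5 mm and 10.7 degrees, less where a joint would pass 70% of its speed; a pose out of reach is approached as far as the arm can. A call with a gripper value outside its range is refused whole. OPENING is the closure in counts, from 0 (fully open) to 255 (shut), set as the call begins (- or left out, the last holds). The fingers move at their own pace and stop on an object; the grip force is fixed at half the most. Time passes only in rows, so rows that repeat a pose let the fingers close. It gives the time, the measured TCP pose, the force and the opening at its end, in the units of the state.
- bot.get_obs(): the state, without advancing time (a new reading comes with each control period).
- bot.capture(name): name is "side" or "top"; returns a dict with "frame" (400x640x3 uint8, blue, green, red), "z_map" (400x640 float32, mm along the optical axis (not along the pixel's ray), 0 where there is no reading), "fx", "fy", "cx", "cy" (pixels), "k1" (the pictures are not rectified: a ray, as slopes to the right and down, at radius r is drawn at 1 + k1 r^2 times it, then the intrinsics apply), "rvec" (rotation vector, rad) and "tvec" (3), from world to camera coordinates, as OpenCV has them. Camera axes: x right, y down, z forward; pixel columns grow to the right and rows downward; lengths in mm; the calibration is good to about 2 mm. A picture is of the moment at which its call begins.
- bot.close_job(): hands the job in, once; it reports no verdict.
The state is a dict: "time": time; "joint_positions": joint angles; "dq": joint speeds; "tau": joint torques, N m; "tool_pos": TCP position; "tcp_rot": TCP orientation; "contact_force": force on the tool from outside, world axes, zero at the start; "moment": the same for the moment, N m; "grip_width": finger opening in mm.
Only numpy, scipy, OpenCV 4.12 (cv2) and the standard library are available. Lean on these libraries where they do the work, as an engineer would, in place of code of your own. Each camera call takes 0.05 s, during which the arm holds its last target. There are 200 camera calls.

## Working session

There is one attempt and no reset: what is moved stays moved. The work goes in short steps, Python scripts to look and compute and a shell command to move; the robot and the scene stay as the last step left them, time stands still between calls to the robot, and variables do not carry over. Pictures are saved under pics/ and viewed, about 8 in all and at most 12, crops included, and the job is handed in when it is done.

```bash
mkdir -p pics; ls; cat > h.py <<'E'
import numpy as np,cv2
from plant import bot
def cap(n):
    c=bot.capture(n); c['R']=cv2.Rodrigues(np.array(c['rvec'],float))[0]; c['t']=np.array(c['tvec'],float).ravel(); return c
def ray(c,u,v):
    d=np.array([(u-c['cx'])/c['fx'],(v-c['cy'])/c['fy']]);s=d.copy()
    for _ in range(20): s=d/(1+c['k1']*(s@s))
    return -c['R'].T@c['t'], c['R'].T@np.array([s[0],s[1],1.])
def onz(c,u,v,z):
    o,d=ray(c,u,v); return o+d*(z-o[2])/d[2]
def dep(c,u,v):
    o,d=ray(c,u,v); return o+d*c['z_map'][int(v),int(u)]
def px(c,p):
    q=c['R']@np.array(p,float)+c['t']; s=q[:2]/q[2]; s=s*(1+c['k1']*(s@s)); return s*[c['fx'],c['fy']]+[c['cx'],c['cy']]
E
python3 - <<'E'
from h import *
for n in('top','side'):
    c=cap(n); cv2.imwrite(f'pics/{n}0.png',c['frame']); o=-c['R'].T@c['t']; print(n,o,c['R'][2],c['fx'],c['k1'])
print(bot.get_obs())
E
```

```text
pics
top [384.68885644 290.08763518 940.28763887] [ 0.13888054 -0.02950941 -0.98986938] 458.05421462252536 -0.11610202979106773
side [ 219.28489325 -652.31437962  682.37451974] [ 0.24042145  0.81655089 -0.52482585] 516.4942875352991 0.046835835525051925
{'time': 0.1, 'joint_positions': array([ 1.13602540e+00,  3.42651050e-01,  1.52489332e+00,  9.31635221e-06,
        1.27539572e+00, -1.45980080e-01]), 'dq': array([ 0.00049582, -0.00135835, -0.00118829,  0.0002193 ,  0.0015499 ,
       -0.0002966 ]), 'tau': array([ 1.79590756e-03, -4.32008278e+01, -2.44695354e+01,  7.19860476e-02,
        5.25714154e-02, -7.19279979e-05]), 'tool_pos': array([149.33403122, 502.94984344, 226.12532553]), 'tcp_rot': array([-3.14138784e+00,  1.33181761e-03,  1.28200290e+00]), 'contact_force': array([0.36158215, 0.65100927, 1.17639527]), 'moment': array([-0.03791386,  0.01086405, -0.01816332]), 'grip_width': 91.76850167504391}
```

View pics/top0.png

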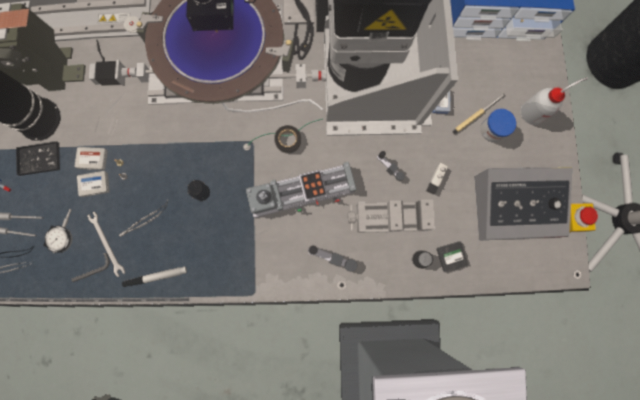

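View pics/side0.png

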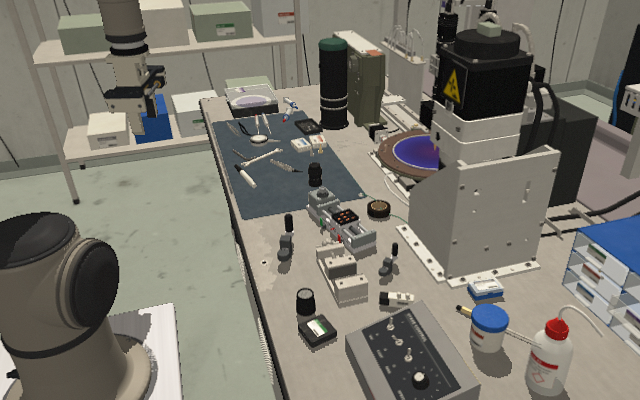

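Top view shows the stage at about (300,190) with its shaft on the left at (265,195). Crank look-alikes are the larger one at (337,260), near the robot, and the smaller one at (390,165). The larger fits the description, and I'll check it in a close crop.

```bash
python3 - <<'E'
from h import *
c=cap('top');s=cap('side')
a=cv2.resize(c['frame'][140:290,235:410],None,fx=4,fy=4,interpolation=cv2.INTER_CUBIC)
cv2.imwrite('pics/tc.png',a[:600,:800])
b=cv2.resize(s['frame'][180:300,260:410],None,fx=5,fy=5,interpolation=cv2.INTER_CUBIC)
cv2.imwrite('pics/sc.png',b)
for u,v in[(315,250),(337,258),(345,262),(357,267),(265,195),(310,184),(300,240)]:print(u,v,dep(c,u,v).round(1))
for u,v in[(380,155),(390,165),(395,172)]:print(u,v,dep(c,u,v).round(1))
E
```

```text
315 250 [409.8 274.   68.8]
337 258 [393.7 231.3  47.6]
345 262 [385.5 214.5  29.4]
357 267 [374.6 187.7  -2.2]
265 195 [517.6 367.1  68.2]
310 184 [542.4 279.7  37. ]
300 240 [433.3 302.9  -5.3]
380 155 [596.7 137.4  45.6]
390 165 [581.1 113.3  20.3]
395 172 [566.7 103.2  18. ]
```

View pics/tc.png

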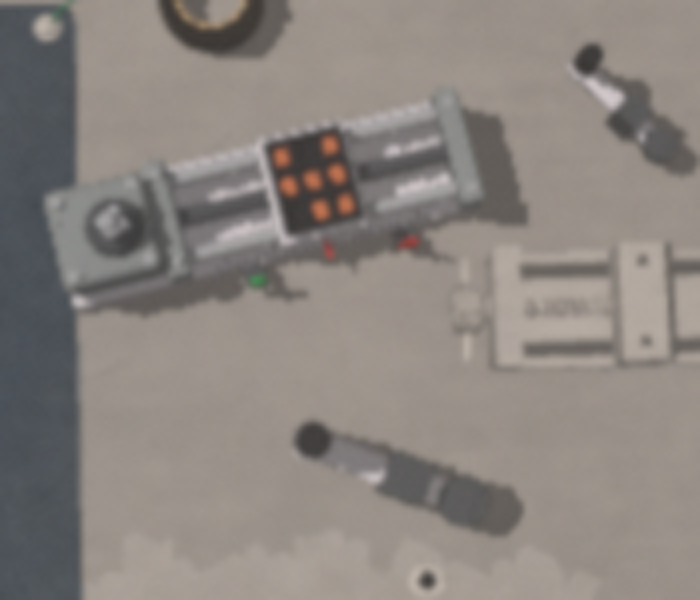

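View pics/sc.png

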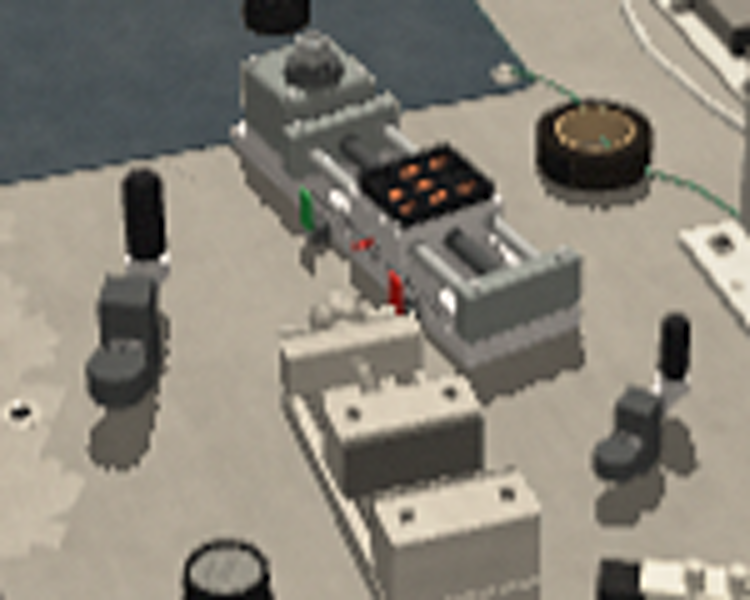

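Crops show the larger crank: handle at (313,440) in the top crop, hub at (410,480). Green flag is at (258,281), pointer at (329,255) and red flag at (408,242), so green is towards the shaft and the winding is clockwise. Next, I'll locate them with the depth map.

```bash
cat >> h.py <<'E'
def cloud(c,u0,u1,v0,v1):
    P=[];
    for v in range(v0,v1):
        for u in range(u0,u1):
            if c['z_map'][v,u]>0:P.append(np.r_[dep(c,u,v),u,v,c['frame'][v,u]])
    return np.array(P)
E
python3 - <<'E'
from h import *
for n,(cr,sh) in dict(top=((300,370,240,280),(245,285,175,215)),side=((270,305,210,265),(300,345,180,220))).items():
    c=cap(n);P=cloud(c,*cr)
    m=lambda P,lo,hi:P[(P[:,2]>lo)&(P[:,2]<hi)]
    for nm,lo,hi in(('handle',60,80),('hub',39,54),('arm/cw',15,34)):
        q=m(P,lo,hi);print(n,nm,len(q),q[:,:5].mean(0).round(1),q[:,:2].min(0).round(1),q[:,:2].max(0).round(1))
    P=cloud(c,*sh)
    for nm,lo,hi in(('tip',63,80),('collar',52,60),('house',42,51)):
        q=m(P,lo,hi);
        if len(q): print(n,nm,len(q),q[:,:5].mean(0).round(1),q[:,:2].min(0).round(1),q[:,:2].max(0).round(1))
c=cap('top');t=lambda u,v:onz(c,235+(u+.5)/4-.5,140+(v+.5)/4-.5,0)
f=lambda u,v,z:onz(c,235+(u+.5)/4-.5,140+(v+.5)/4-.5,z).round(1)
print('handle top',f(313,440,70),'hubtop',f(408,478,45),'shaft tip',f(113,220,71),'green',f(258,281,30),'ptr',f(329,253,19),'red',f(408,242,30))
print('house corners z48',[f(u,v,48) for u,v in((46,197),(158,165),(182,273),(75,297))])
s=cap('side');g=lambda u,v,z:onz(s,260+(u+.5)/5-.5,180+(v+.5)/5-.5,z).round(1)
print('side handle top',g(143,173,70),'hub top',g(130,285,45),'tip',g(312,38,71))
for n,c in(('top',c),('side',s)):
    h=cv2.cvtColor(c['frame'],cv2.COLOR_BGR2HSV)
    box=(290,345,190,220) if n=='top' else(310,350,210,250)
    u0,u1,v0,v1=box;w=h[v0:v1,u0:u1]
    for nm,k in(('g',(w[...,0]>45)&(w[...,0]<85)),('r',(w[...,0]<8)|(w[...,0]>172))):
        k=k&(w[...,1]>110);nn,l,st,ce=cv2.connectedComponentsWithStats(k.astype('uint8'))
        for i in range(1,nn):
            if st[i,4]>2:print(n,nm,st[i],ce[i]+[u0,v0],onz(c,*(ce[i]+[u0,v0]),19).round(1))
E
```

```text
top handle 67 [410.  278.8  68.5 312.4 250. ] [402.3 270.1] [417.6 287.2]
top hub 125 [392.3 233.3  44.5 335.9 258.8] [380.1 219.2] [403.7 283.5]
top arm/cw 265 [389.7 227.2  27.2 338.5 260.1] [369.3 192.6] [419.3 287.2]
top tip 40 [516.9 372.8  67.4 262.1 195.5] [509.9 365.4] [524.3 380.9]
top collar 106 [516.4 372.5  54.6 262.9 196.7] [502.4 360.5] [530.1 386.2]
top house 474 [514.5 380.4  46.9 259.3 198.4] [488.  349.8] [543.6 406.7]
side handle 52 [409.9 274.1  66.1 287.8 216.5] [402.1 268.1] [418.6 284.7]
side hub 131 [397.9 243.9  44.5 286.3 233.4] [377.7 216. ] [419.1 277.4]
side arm/cw 245 [388.2 218.1  26.  285.2 248.1] [366.5 187.2] [419.6 281.1]
side tip 22 [516.7 368.9  66.4 321.9 187.6] [509.6 363.3] [525.1 375.8]
side collar 48 [515.5 366.3  55.1 321.8 192.4] [502.3 356.1] [529.8 379.9]
side house 206 [514.3 354.   46.3 323.1 198.3] [486.8 258.3] [544.4 402.1]
handle top [410.6 278.   70. ] hubtop [391.6 232.   45. ] shaft tip [518. 371.  71.] green [491.6 302.7  30. ] ptr [506.3 266.6  19. ] red [509.4 227.   30. ]
house corners z48 [array([533.9, 406. ,  48. ]), array([548.5, 350.5,  48. ]), array([494.4, 339.6,  48. ]), array([483.9, 392.2,  48. ])]
side handle top [411.8 277.   70. ] hub top [393.5 231.6  45. ] tip [515.4 363.2  71. ]
top r [46 10  3  2  5] [336.8 200.4] [510.3 225.9  19. ]
top r [26 12  2  2  3] [316.66666667 202.33333333] [507.4 267.   19. ]
side g [10  8  3  8 15] [320.6        221.73333333] [490.9 298.7  19. ]
side r [21 18  4  2  6] [332.5 228.5] [508.4 263.8  19. ]
side r [28 24  3  9 21] [338.95238095 238.28571429] [510.1 223.3  19. ]
```

Hub is at about (392,232) and the handle at (410.5,278), 50 mm apart as described, with the arm at yaw 68.4°. Shaft is at about (516.5,370.5), and pointer to green is roughly +38 mm. Going above the hub with the jaws at yaw -21.6°.

```bash
python3 -m pendant '[{"linear":[60,-70,-10],"twist":-10},{"linear":[110,-125,-30],"twist":-20},{"linear":[160,-180,-60],"twist":-31},{"linear":[200,-230,-90],"twist":-42},{"linear":[242.5,-271,-110],"twist":-52},{"linear":[242.5,-271,-117],"twist":-63},{"linear":[242.5,-271,-117],"twist":-74},{"linear":[242.5,-271,-117],"twist":-84},{"linear":[242.5,-271,-117],"twist":-95},{"linear":[242.5,-271,-117],"twist":-95},{"linear":[242.5,-271,-117],"twist":-95}]' 0
python3 - <<'E'
from h import *
s=cap('side');t=cap('top')
a=cv2.resize(s['frame'][150:290,230:400],None,fx=3,fy=3);b=cv2.resize(t['frame'][170:310,250:410][:, :95],None,fx=3,fy=3)
cv2.imwrite('pics/ab.png',np.hstack([a,b]))
print(bot.get_obs()['tool_pos'],bot.get_obs()['contact_force'])
E
```

```text
time: 1.78
tool_pos: [392.0, 232.3, 109.8]
tcp_rot: [-3.142, -0.0, -0.372]
contact_force: [-1.1, 0.0, -0.4]
grip_width: 92.0
[392.00796036 232.37669517 109.80879554] [ 0.85215352  0.38548361 -0.23272667]
```

View pics/ab.png

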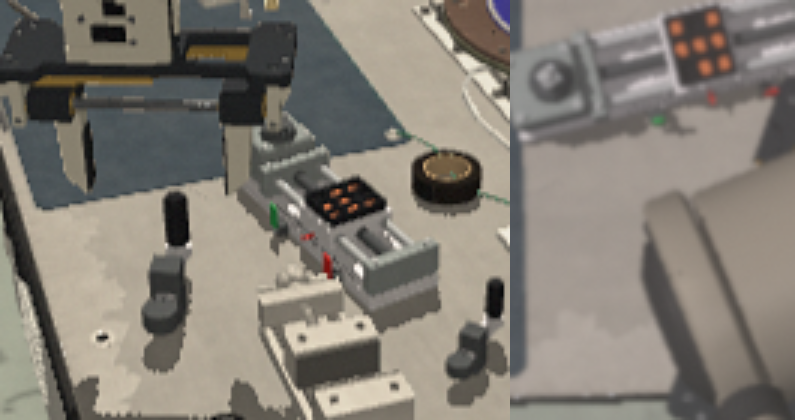

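Side view shows the fingers straddling the crank (in the crop at 175,290), with the jaws across the hub. Descend, close and lift.

```bash
python3 -m pendant '[{"linear":[0,0,-40],"twist":0},{"linear":[0,0,-75],"twist":0},{"linear":[0,0,-94],"twist":0},{"linear":[0,0,-94],"twist":0},{"linear":[0,0,-94],"twist":0}]' 0
python3 -m pendant '[{"linear":[0,0,0],"twist":0},{"linear":[0,0,0],"twist":0},{"linear":[0,0,0],"twist":0},{"linear":[0,0,0],"twist":0},{"linear":[0,0,0],"twist":0},{"linear":[0,0,0],"twist":0}]' 255
```

```text
time: 2.5
tool_pos: [392.5, 232.5, 16.4]
tcp_rot: [-3.141, -0.001, -0.375]
contact_force: [0.4, 0.3, -0.1]
grip_width: 91.5
time: 3.25
tool_pos: [392.0, 232.3, 15.7]
tcp_rot: [3.142, -0.0, -0.376]
contact_force: [-0.7, 0.8, -0.2]
grip_width: 36.4
```

```bash
python3 -m pendant '[{"linear":[0,0,0],"twist":0},{"linear":[0,0,0],"twist":0},{"linear":[0,0,0],"twist":0},{"linear":[0,0,0],"twist":0}]' 255
python3 -m pendant '[{"linear":[0,0,30],"twist":0},{"linear":[0,0,70],"twist":0},{"linear":[0,0,100],"twist":0},{"linear":[0,0,100],"twist":0}]' 255
```

```text
time: 3.75
tool_pos: [392.0, 232.3, 15.7]
tcp_rot: [3.142, -0.0, -0.376]
contact_force: [0.7, -0.6, -0.0]
grip_width: 21.6
time: 4.25
tool_pos: [393.0, 232.7, 117.2]
tcp_rot: [-3.139, -0.003, -0.376]
contact_force: [-0.3, 0.5, -2.8]
grip_width: 22.0
```

Gripped (22 mm) and lifted. Now move over the shaft with the underside at about z 90, then measure the handle and shaft in the same picture.

```bash
python3 -m pendant '[{"linear":[15,17,0],"twist":0},{"linear":[40,45,0],"twist":0},{"linear":[70,78,0],"twist":0},{"linear":[100,111,-5],"twist":0},{"linear":[118,131,-10],"twist":0},{"linear":[124.5,138.5,-10],"twist":0},{"linear":[124.5,138.5,-10],"twist":0},{"linear":[124.5,138.5,-10],"twist":0}]' 255
python3 - <<'E'
from h import *
s=cap('side');t=cap('top')
a=cv2.resize(s['frame'][130:230,270:390],None,fx=4,fy=4,interpolation=2);b=cv2.resize(t['frame'][130:230,220:300],None,fx=4,fy=4,interpolation=2)
cv2.imwrite('pics/over.png',np.hstack([a,b]))
P=cloud(s,300,345,150,215)
for z in range(60,170,8):
    q=P[(P[:,2]>z)&(P[:,2]<z+8)&(P[:,0]<580)&(P[:,1]>300)&(P[:,5:].mean(1)<75)]
    if len(q):print(z,len(q),q[:,:2].mean(0).round(1),q[:,:2].min(0).round(1),q[:,:2].max(0).round(1),q[:,3:5].mean(0).round(0))
E
```

```text
time: 5.25
tool_pos: [515.7, 370.0, 105.4]
tcp_rot: [3.14, 0.001, -0.376]
contact_force: [0.8, -1.5, -1.9]
grip_width: 22.1
84 1 [521.2 356.8] [521.2 356.8] [521.2 356.8] [325. 181.]
100 15 [502.4 332.9] [491.8 326.4] [524.4 357.9] [320. 181.]
108 54 [505.9 340.2] [490.2 323.6] [530.7 418. ] [321. 177.]
116 89 [508.8 354.7] [489.5 325.1] [535.5 419.3] [320. 171.]
124 59 [518.5 377. ] [500.1 353.3] [537.8 417.4] [321. 163.]
132 47 [519.5 382.5] [500.3 353. ] [537.4 416.8] [321. 159.]
140 17 [525.2 394.6] [501.3 355.1] [535.7 414.8] [321. 153.]
148 7 [508.2 365.6] [500.5 356.2] [522.6 377.1] [318. 157.]
156 3 [486.9 371.6] [484.7 370.9] [489.1 372. ] [308. 153.]
```

View pics/over.png

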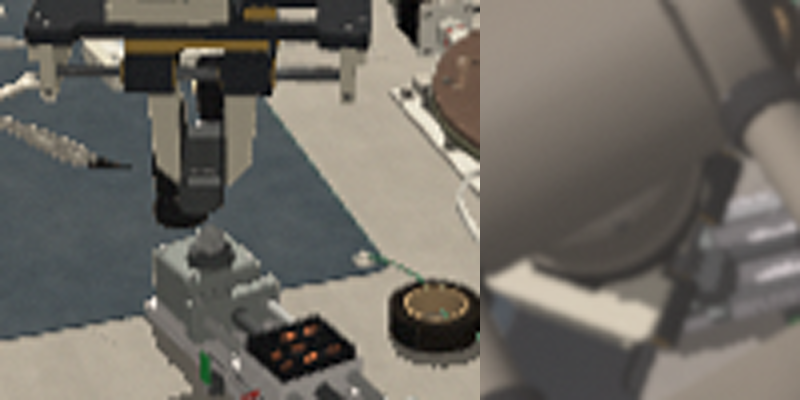

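Crank hangs above the shaft: in the left crop the hub is at (205,150) and the shaft tip at (210,240). I'll correct by (+1,+1) and lower towards contact, expected near TCP z 83.

```bash
python3 -m pendant '[{"linear":[1,1,-8],"twist":0},{"linear":[1,1,-16],"twist":0},{"linear":[1,1,-20],"twist":0},{"linear":[1,1,-20],"twist":0},{"linear":[1,1,-20],"twist":0}]' 255
python3 -m pendant '[{"linear":[0,0,-1],"twist":0},{"linear":[0,0,-2],"twist":0},{"linear":[0,0,-2],"twist":0}]' 255
```

```text
time: 5.98
tool_pos: [517.6, 371.9, 85.9]
tcp_rot: [-3.141, -0.0, -0.376]
contact_force: [-0.4, -0.0, -2.9]
grip_width: 22.2
time: 6.35
tool_pos: [517.5, 371.7, 83.7]
tcp_rot: [3.141, -0.0, -0.376]
contact_force: [-0.3, -0.8, -1.6]
grip_width: 21.9
```

```bash
python3 -m pendant '[{"linear":[0,0,-1],"twist":0},{"linear":[0,0,-1],"twist":0}]' 255
python3 -m pendant '[{"linear":[0,0,-0.7],"twist":0},{"linear":[0,0,-0.7],"twist":0}]' 255
```

```text
time: 6.6
tool_pos: [517.5, 371.8, 82.8]
tcp_rot: [-3.141, -0.0, -0.376]
contact_force: [0.0, 0.0, -2.5]
grip_width: 21.5
time: 6.85
tool_pos: [517.6, 371.8, 82.5]
tcp_rot: [-3.141, -0.0, -0.376]
contact_force: [-1.1, -1.4, 1.7]
grip_width: 21.7
```

```bash
python3 -m pendant '[{"linear":[0,0,-1],"twist":0},{"linear":[0,0,-1],"twist":4},{"linear":[0,0,-1],"twist":8},{"linear":[0,0,-1],"twist":12},{"linear":[0,0,-1],"twist":16},{"linear":[0,0,-1],"twist":16}]' 255
python3 -c "
from plant import bot;print(bot.get_obs()['moment'],bot.get_obs()['tool_pos'])"
```

```text
time: 7.6
tool_pos: [518.4, 372.1, 82.3]
tcp_rot: [-3.14, -0.002, -0.096]
contact_force: [-0.5, -1.4, 5.7]
grip_width: 21.8
[-0.16927567  0.1410104  -0.03777322] [518.39109843 372.10051207  82.28582223]
```

```bash
for i in 1; do python3 -m pendant '[{"linear":[0,0,0],"twist":4},{"linear":[0,0,0],"twist":8},{"linear":[0,0,0],"twist":12},{"linear":[0,0,0],"twist":12}]' 255; python3 -c "
from plant import bot;print(bot.get_obs()['moment'])"; done
```

```text
time: 8.1
tool_pos: [518.5, 372.3, 82.2]
tcp_rot: [-3.14, -0.003, 0.112]
contact_force: [1.3, 0.8, 5.0]
grip_width: 21.6
[-0.06054583  0.01385841  0.01337164]
```

```bash
python3 -m pendant '[{"linear":[0,0,0],"twist":4},{"linear":[0,0,0],"twist":8},{"linear":[0,0,0],"twist":8}]' 255; python3 -c "
from plant import bot;print(bot.get_obs()['moment'])"
```

```text
time: 8.48
tool_pos: [518.4, 372.3, 82.0]
tcp_rot: [-3.141, -0.003, 0.251]
contact_force: [1.7, 0.9, 5.5]
grip_width: 21.7
[ 0.05089135 -0.18943528 -0.01007128]
```

```bash
python3 -m pendant '[{"linear":[0,0,0],"twist":4},{"linear":[0,0,0],"twist":8},{"linear":[0,0,0],"twist":8}]' 255; python3 -c "
from plant import bot;print(bot.get_obs()['moment'])"
```

```text
time: 8.85
tool_pos: [517.7, 372.3, 81.0]
tcp_rot: [-3.141, -0.001, 0.389]
contact_force: [1.9, 2.3, 2.6]
grip_width: 21.5
[ 0.46616993 -0.21306187  0.00396583]
```

```bash
python3 -m pendant '[{"linear":[0,0,0],"twist":4},{"linear":[0,0,0],"twist":8},{"linear":[0,0,0],"twist":8}]' 255; python3 -c "
from plant import bot;print(bot.get_obs()['moment'])"
```

```text
time: 9.22
tool_pos: [517.5, 371.9, 80.5]
tcp_rot: [-3.141, 0.0, 0.529]
contact_force: [1.6, 1.9, -1.4]
grip_width: 22.0
[ 0.37053762 -0.37005292  0.04343831]
```

Force vanished and z fell, so it has probably dropped in. Press down to check.

```bash
python3 -m pendant '[{"linear":[0,0,-1],"twist":0},{"linear":[0,0,-2],"twist":0},{"linear":[0,0,-2],"twist":0}]' 255; python3 -c "
from plant import bot;print(bot.get_obs()['moment'])"
```

```text
time: 9.6
tool_pos: [517.5, 371.9, 79.0]
tcp_rot: [-3.141, -0.0, 0.531]
contact_force: [1.5, 3.1, -1.4]
grip_width: 21.9
[ 0.55159639 -0.32730987  0.04063128]
```

```bash
python3 -m pendant '[{"linear":[0.3,0.6,-2],"twist":0},{"linear":[0.3,0.6,-4],"twist":0},{"linear":[0.3,0.6,-6],"twist":0},{"linear":[0.3,0.6,-6],"twist":0}]' 255; python3 -c "
from plant import bot;print(bot.get_obs()['moment'])"
```

```text
time: 10.1
tool_pos: [517.6, 372.2, 72.5]
tcp_rot: [3.142, 0.001, 0.531]
contact_force: [1.2, 1.1, -3.7]
grip_width: 21.8
[ 0.18292386 -0.16988194  0.0333275 ]
```

```bash
python3 -m pendant '[{"linear":[0.2,0.2,-1],"twist":0},{"linear":[0.2,0.2,-2],"twist":0},{"linear":[0.2,0.2,-2.5],"twist":0},{"linear":[0.2,0.2,-2.5],"twist":0}]' 255
```

```text
time: 10.6
tool_pos: [517.7, 372.3, 70.8]
tcp_rot: [3.141, 0.001, 0.532]
contact_force: [-3.0, -1.2, 1.1]
grip_width: 21.7
```

Seated: z dropped about 12 mm and there is contact at the collar. One more light press, release, lift and check.

```bash
python3 -m pendant '[{"linear":[0,0,-1.5],"twist":0},{"linear":[0,0,-1.5],"twist":0}]' 255;  python3 -m pendant '[{"linear":[0,0,1.5],"twist":0},{"linear":[0,0,1.5],"twist":0},{"linear":[0,0,1.5],"twist":0},{"linear":[0,0,1.5],"twist":0}]' 130
python3 -m pendant '[{"linear":[0,0,15],"twist":0},{"linear":[0,0,45],"twist":0},{"linear":[0,0,72],"twist":0},{"linear":[0,0,72],"twist":0}]' 130
python3 - <<'E'
from h import *
s=cap('side');t=cap('top')
a=cv2.resize(s['frame'][130:250,270:370],None,fx=5,fy=5,interpolation=2);b=cv2.resize(t['frame'][130:250,230:290],None,fx=5,fy=5,interpolation=2)
cv2.imwrite('pics/home.png',np.hstack([a,b]))
P=cloud(s,300,345,150,215)
for lo,hi in((96,104),(112,122),(122,128),(83,88)):
    q=P[(P[:,2]>lo)&(P[:,2]<hi)&(P[:,0]<580)&(P[:,1]>300)&(P[:,5:].mean(1)<80)]
    if len(q):print(lo,len(q),q[:,:2].mean(0).round(1),q[:,:2].min(0).round(1),q[:,:2].max(0).round(1),q[:,3:5].mean(0).round(0))
E
```

```text
time: 10.85
tool_pos: [517.8, 372.3, 70.7]
tcp_rot: [3.141, -0.0, 0.532]
contact_force: [-5.4, -3.5, 10.8]
grip_width: 22.1
time: 11.35
tool_pos: [518.0, 372.6, 70.3]
tcp_rot: [-3.142, 0.0, 0.531]
contact_force: [-1.0, -0.1, 0.8]
grip_width: 44.8
time: 11.85
tool_pos: [519.4, 373.4, 146.0]
tcp_rot: [3.141, -0.006, 0.532]
contact_force: [-0.2, 0.1, -0.4]
grip_width: 44.9
96 46 [504.1 386.1] [485.4 356.6] [529.  412.4] [314. 173.]
112 26 [490.9 408.7] [484.4 401.2] [499.1 417.4] [306. 163.]
122 19 [491.4 411.5] [483.6 405.3] [499.  419.9] [306. 160.]
83 61 [520.1 358.9] [486.2 328.9] [543.3 412.4] [324. 183.]
```

View pics/home.png

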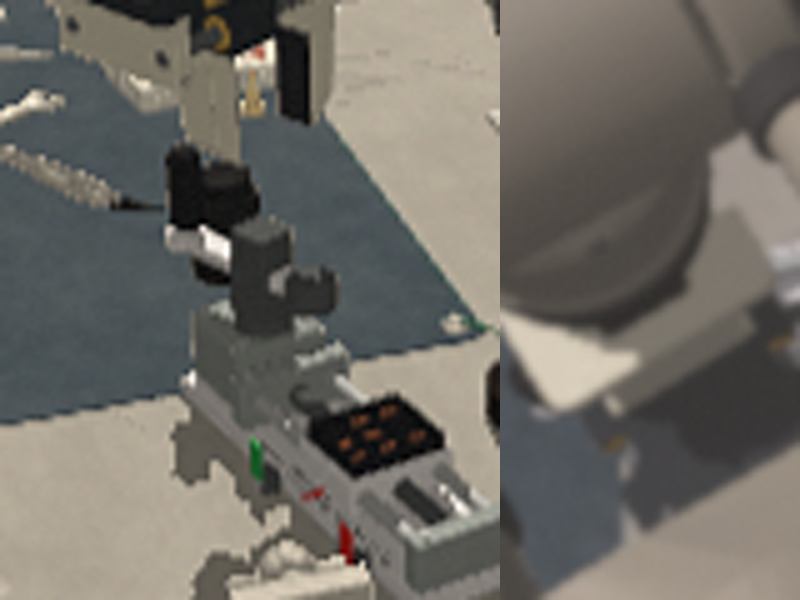

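Crank is fully home: the hub sits on the collar at crop (265,280) and the handle is at (183,185). The handle agrees with the predicted (492.5,415.5). Now grip it.

```bash
python3 -m pendant '[{"linear":[-12,21,0],"twist":0},{"linear":[-25.3,43,0],"twist":0},{"linear":[-25.3,43,0],"twist":0},{"linear":[-25.3,43,-25],"twist":0},{"linear":[-25.3,43,-50],"twist":0},{"linear":[-25.3,43,-50],"twist":0},{"linear":[-25.3,43,-50],"twist":0}]' 130
python3 -m pendant '[{"linear":[0,0,0],"twist":0},{"linear":[0,0,0],"twist":0},{"linear":[0,0,0],"twist":0},{"linear":[0,0,0],"twist":0},{"linear":[0,0,0],"twist":0},{"linear":[0,0,0],"twist":0}]' 255
python3 - <<'E'
import numpy as np
for th0,n,st in((120.4,20,-9),):
  a=np.radians(th0);b=a+np.radians(st)*np.arange(1,n+1)
  print([(round(50*(np.cos(x)-np.cos(a)),1),round(50*(np.sin(x)-np.sin(a)),1)) for x in b])
E
```

```text
time: 12.82
tool_pos: [493.3, 415.3, 93.1]
tcp_rot: [3.141, -0.001, 0.531]
contact_force: [0.1, -0.6, -0.2]
grip_width: 45.2
time: 13.58
tool_pos: [492.8, 415.7, 92.8]
tcp_rot: [-3.142, -0.001, 0.532]
contact_force: [-0.2, -0.2, 1.9]
grip_width: 17.0
[(np.float64(7.1), np.float64(3.4)), (np.float64(14.6), np.float64(5.7)), (np.float64(22.3), np.float64(6.8)), (np.float64(30.2), np.float64(6.6)), (np.float64(37.9), np.float64(5.3)), (np.float64(45.3), np.float64(2.7)), (np.float64(52.2), np.float64(-1.0)), (np.float64(58.5), np.float64(-5.7)), (np.float64(63.9), np.float64(-11.4)), (np.float64(68.4), np.float64(-17.8)), (np.float64(71.9), np.float64(-24.9)), (np.float64(74.1), np.float64(-32.4)), (np.float64(75.2), np.float64(-40.2)), (np.float64(75.1), np.float64(-48.0)), (np.float64(73.7), np.float64(-55.7)), (np.float64(71.1), np.float64(-63.1)), (np.float64(67.4), np.float64(-70.1)), (np.float64(62.7), np.float64(-76.3)), (np.float64(57.0), np.float64(-81.8)), (np.float64(50.6), np.float64(-86.3))]
```

```bash
python3 -m pendant '[{"linear":[7.1,3.4,0],"twist":0},{"linear":[14.6,5.7,0],"twist":0},{"linear":[22.3,6.8,0],"twist":0},{"linear":[30.2,6.6,0],"twist":0},{"linear":[37.9,5.3,0],"twist":0}]' 255
python3 -m pendant '[{"linear":[7.4,-2.6,0],"twist":0},{"linear":[14.3,-6.3,0],"twist":0},{"linear":[20.6,-11,0],"twist":0},{"linear":[26,-16.7,0],"twist":0},{"linear":[30.5,-23.1,0],"twist":0},{"linear":[30.5,-23.1,0],"twist":0},{"linear":[30.5,-23.1,0],"twist":0}]' 255
```

```text
time: 14.2
tool_pos: [531.2, 420.9, 92.6]
tcp_rot: [-3.141, -0.0, 0.531]
contact_force: [-4.1, 0.3, 4.5]
grip_width: 17.3
time: 15.08
tool_pos: [561.5, 397.3, 92.6]
tcp_rot: [3.141, -0.0, 0.531]
contact_force: [0.6, -0.7, 4.8]
grip_width: 17.4
```

Forces are small. Now a full clockwise turn in 18° rows.

```bash
python3 - <<'E'
import numpy as np
a=np.radians(30.4);b=a-np.radians(18)*np.arange(1,21)
print(*[f"{50*(np.cos(x)-np.cos(a)):.1f},{50*(np.sin(x)-np.sin(a)):.1f}" for x in b])
E
```

```text
5.7,-14.6 6.6,-30.2 2.7,-45.3 -5.7,-58.5 -17.8,-68.4 -32.4,-74.1 -48.0,-75.1 -63.1,-71.1 -76.3,-62.7 -86.3,-50.6 -92.0,-36.0 -92.9,-20.4 -88.9,-5.3 -80.5,7.9 -68.4,17.8 -53.9,23.5 -38.2,24.5 -23.1,20.5 -9.9,12.1 -0.0,0.0
```

```bash
python3 -m pendant '[{"linear":[5.7,-14.6,0],"twist":0},{"linear":[6.6,-30.2,0],"twist":0},{"linear":[2.7,-45.3,0],"twist":0},{"linear":[-5.7,-58.5,0],"twist":0},{"linear":[-17.8,-68.4,0],"twist":0}]' 255
python3 -m pendant '[{"linear":[-14.6,-5.7,0],"twist":0},{"linear":[-30.2,-6.7,0],"twist":0},{"linear":[-45.3,-2.7,0],"twist":0},{"linear":[-58.5,5.7,0],"twist":0},{"linear":[-68.5,17.8,0],"twist":0}]' 255
python3 -m pendant '[{"linear":[-5.7,14.6,0],"twist":0},{"linear":[-6.6,30.2,0],"twist":0},{"linear":[-2.7,45.3,0],"twist":0},{"linear":[5.7,58.5,0],"twist":0},{"linear":[17.8,68.4,0],"twist":0}]' 255
```

```text
time: 15.7
tool_pos: [543.5, 328.7, 92.4]
tcp_rot: [-3.141, -0.002, 0.53]
contact_force: [-0.3, 8.1, -0.9]
grip_width: 17.2
time: 16.32
tool_pos: [474.5, 346.7, 92.7]
tcp_rot: [3.14, 0.0, 0.531]
contact_force: [4.9, -1.0, 1.2]
grip_width: 17.4
time: 16.95
tool_pos: [491.4, 416.2, 92.1]
tcp_rot: [3.141, 0.004, 0.533]
contact_force: [-1.0, -5.8, 4.2]
grip_width: 17.2
```

```bash
python3 -m pendant '[{"linear":[14.6,5.7,0],"twist":0},{"linear":[30.2,6.7,0],"twist":0},{"linear":[45.3,2.7,0],"twist":0},{"linear":[58.5,-5.7,0],"twist":0},{"linear":[68.5,-17.8,0],"twist":0},{"linear":[74.2,-32.4,0],"twist":0},{"linear":[75.1,-48,0],"twist":0},{"linear":[71.2,-63.1,0],"twist":0},{"linear":[62.8,-76.3,0],"twist":0},{"linear":[50.7,-86.2,0],"twist":0},{"linear":[36.1,-91.9,0],"twist":0},{"linear":[20.5,-92.9,0],"twist":0},{"linear":[5.4,-88.9,0],"twist":0},{"linear":[-7.8,-80.5,0],"twist":0},{"linear":[-17.8,-68.4,0],"twist":0},{"linear":[-23.5,-53.8,0],"twist":0},{"linear":[-24.4,-38.2,0],"twist":0},{"linear":[-20.5,-23.1,0],"twist":0},{"linear":[-12.1,-9.9,0],"twist":0},{"linear":[0,0,0],"twist":0}]' 255
cat > look.py <<'E'
from h import *
import sys
for n in('top','side'):
    c=cap(n)
    h=cv2.cvtColor(c['frame'],cv2.COLOR_BGR2HSV)
    u0,u1,v0,v1=(285,350,185,225) if n=='top' else(300,350,200,252);w=h[v0:v1,u0:u1]
    for nm,k in(('g',(w[...,0]>45)&(w[...,0]<85)&(w[...,1]>90)),('r',((w[...,0]<8)|(w[...,0]>172))&(w[...,1]>110))):
        nn,l,st,ce=cv2.connectedComponentsWithStats(k.astype('uint8'),connectivity=8)
        for i in range(1,nn):
            if st[i,4]>2:print(n,nm,st[i]+[u0,v0,0,0,0],ce[i]+[u0,v0],onz(c,*(ce[i]+[u0,v0]),19).round(1))
    if n==(sys.argv+['',''])[2]:
        cv2.imwrite(f'pics/{sys.argv[1]}.png',cv2.resize(c['frame'][v0:v1,u0:u1],None,fx=12,fy=12,interpolation=2)[:600,:800])
E
python3 look.py look1 side
```

```text
time: 19.45
tool_pos: [491.1, 416.2, 92.0]
tcp_rot: [3.141, 0.004, 0.533]
contact_force: [-1.1, -6.9, 5.5]
grip_width: 17.3
top r [336 199   3   3   6] [337.         200.16666667] [510.8 225.5  19. ]
side g [320 218   3   8  17] [320.76470588 221.94117647] [491.  297.8  19. ]
side r [325 223   4   2   5] [326.4 223.4] [501.5 287.8  19. ]
side r [338 234   3   9  21] [338.95238095 238.28571429] [510.1 223.3  19. ]
```

View pics/look1.png

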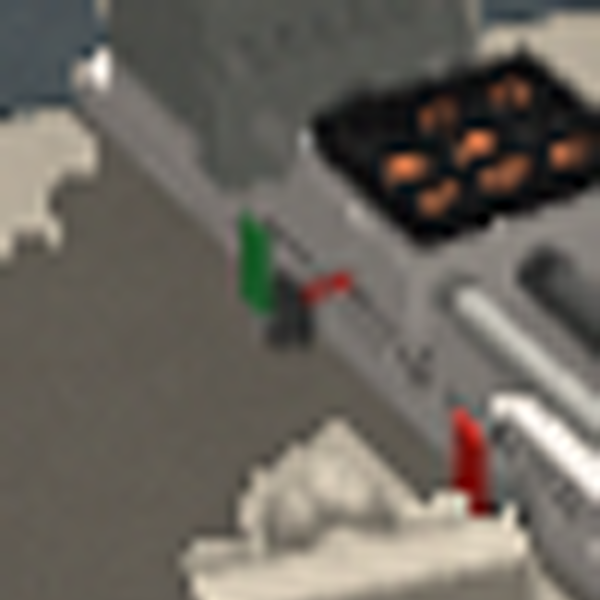

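```bash
cat > s.py <<'E'
from h import *
R={}
for n in('side','top'):
  c=cap(n);P=cloud(c,*((300,350,200,252) if n=='side' else (285,350,185,225)))
  h=cv2.cvtColor(P[:,None,5:].astype('uint8'),cv2.COLOR_BGR2HSV)[:,0].astype(int)
  g=P[(h[:,0]>45)&(h[:,0]<85)&(h[:,1]>90)];r=P[((h[:,0]<8)|(h[:,0]>172))&(h[:,1]>100)]
  d=np.array([-np.sin(.244),np.cos(.244)])
  def show(nm,q):
    if len(q):print(n,nm,len(q),q[:,:5].mean(0).round(1),'z',q[:,2].min().round(1),q[:,2].max().round(1),'s',(q[:,:2]@d).mean().round(1),(q[:,:2]@d).min().round(1),(q[:,:2]@d).max().round(1))
  show('green',g);sp=r[:,3]<(332 if n=='side' else 329);show('ptr',r[sp]);show('red',r[~sp])
  for q in r[sp]:print(q.round(1)[:5],(q[:2]@d).round(1))
E
python3 s.py
```

```text
side green 17 [492.1 301.4  16.5 320.8 221.9] z 9.7 25.2 s 173.5 169.2 178.6
side ptr 7 [502.7 292.8  14.7 326.3 223.7] z 6.7 21.1 s 162.7 154.9 169.9
side red 24 [513.3 233.4  21.6 338.9 234.7] z 10.6 39.5 s 102.5 88.4 178.6
[501.6 291.3  17.9 326.  223. ] 161.5
[504.2 291.8  17.  327.  223. ] 161.3
[504.6 285.3  21.1 328.  223. ] 154.9
[497.6 286.   19.4 325.  224. ] 157.3
[503.8 298.7   9.9 326.  224. ] 168.2
[505.5 296.4  11.  327.  224. ] 165.5
[501.7 299.9   6.7 325.  225. ] 169.9
top ptr 2 [515.4 284.4  27.7 308.  198. ] z 20.0 35.5 s 151.5 142.7 160.2
top red 9 [510.4 225.   22.5 337.3 200.1] z 9.1 29.6 s 95.1 92.1 98.5
[526.3 278.1  35.5 311.  192. ] 142.7
[504.5 290.7  20.  305.  204. ] 160.2
```

Pointer and green are about 14.5 mm apart along the stage now (top view original 38.6 mm, minus two turns). Wind one more turn plus 54°, then let go and look from the top without occlusion.

```bash
python3 -m pendant '[{"linear":[14.6,5.7,0],"twist":0},{"linear":[30.2,6.7,0],"twist":0},{"linear":[45.3,2.7,0],"twist":0},{"linear":[58.5,-5.7,0],"twist":0},{"linear":[68.5,-17.8,0],"twist":0},{"linear":[74.2,-32.4,0],"twist":0},{"linear":[75.1,-48,0],"twist":0},{"linear":[71.2,-63.1,0],"twist":0},{"linear":[62.8,-76.3,0],"twist":0},{"linear":[50.7,-86.2,0],"twist":0},{"linear":[36.1,-91.9,0],"twist":0},{"linear":[20.5,-92.9,0],"twist":0},{"linear":[5.4,-88.9,0],"twist":0},{"linear":[-7.8,-80.5,0],"twist":0},{"linear":[-17.8,-68.4,0],"twist":0},{"linear":[-23.5,-53.8,0],"twist":0},{"linear":[-24.4,-38.2,0],"twist":0},{"linear":[-20.5,-23.1,0],"twist":0},{"linear":[-12.1,-9.9,0],"twist":0},{"linear":[0,0,0],"twist":0}]' 255
python3 -m pendant '[{"linear":[14.6,5.7,0],"twist":0},{"linear":[30.2,6.7,0],"twist":0},{"linear":[45.3,2.7,0],"twist":0},{"linear":[45.3,2.7,0],"twist":0},{"linear":[45.3,2.7,0],"twist":0}]' 255
python3 s.py | head -3; python3 look.py look2 side
```

```text
time: 22.15
tool_pos: [491.1, 416.1, 92.0]
tcp_rot: [3.141, 0.004, 0.533]
contact_force: [-0.9, -5.5, 5.7]
grip_width: 17.1
time: 22.78
tool_pos: [537.0, 419.3, 92.3]
tcp_rot: [-3.141, 0.002, 0.532]
contact_force: [-0.9, -0.6, 6.4]
grip_width: 17.3
side green 19 [497.2 302.1  19.6 322.7 220.3] z 9.0 40.4 s 173.1 164.2 193.6
side ptr 7 [505.4 303.   23.4 326.  218. ] z 10.0 43.3 s 172.0 163.4 180.0
side red 26 [514.  237.4  24.  338.6 232.8] z 9.6 46.2 s 106.2 88.9 188.3
side g [320 218   3   8  17] [320.76470588 221.94117647] [491.  297.8  19. ]
side r [323 220   3   2   5] [324.2 220.6] [500.2 300.5  19. ]
side r [338 234   3   9  21] [338.95238095 238.28571429] [510.1 223.3  19. ]
```

View pics/look2.png

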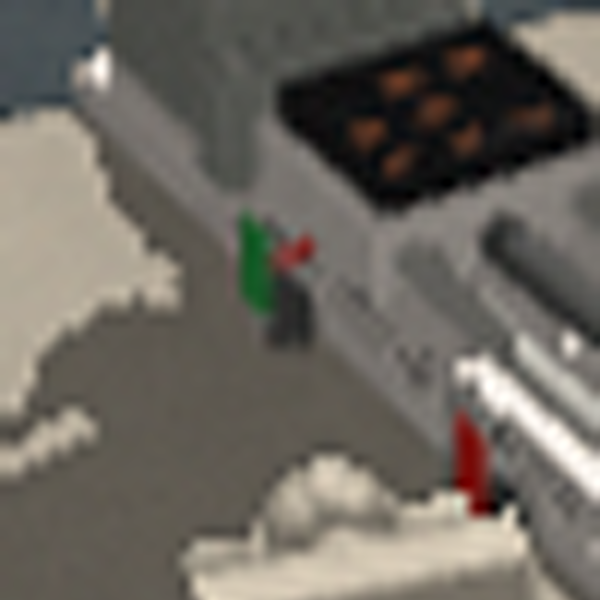

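Side view shows the pointer tip at crop (280,262), right beside the green blade at (255,263). Let go, back off and look from the top.

```bash
python3 -m pendant '[{"linear":[0,0,0],"twist":0},{"linear":[0,0,0],"twist":0},{"linear":[0,0,0],"twist":0},{"linear":[0,0,25],"twist":0},{"linear":[0,0,65],"twist":0},{"linear":[-40,20,90],"twist":0},{"linear":[-90,40,100],"twist":0},{"linear":[-140,60,110],"twist":0},{"linear":[-190,80,120],"twist":0},{"linear":[-240,90,120],"twist":0},{"linear":[-290,100,120],"twist":0},{"linear":[-320,100,120],"twist":0},{"linear":[-320,100,120],"twist":0}]' 175
python3 look.py look3 top; python3 s.py|grep -v '^\['
python3 - <<'E'
from h import *
c=cap('top');s=cap('side')
a=cv2.resize(c['frame'][170:225,240:345],None,fx=7,fy=7,interpolation=2);cv2.imwrite('pics/look3.png',a)
P=cloud(c,235,300,165,220)
for nm,lo,hi in(('handle',110,135),('hub',96,106),('arm',78,90)):
    q=P[(P[:,2]>lo)&(P[:,2]<hi)];print(nm,len(q),q[:,:3].mean(0).round(1),q[:,:2].min(0).round(1),q[:,:2].max(0).round(1))
E
```

```text
time: 24.6
tool_pos: [215.7, 518.4, 212.7]
tcp_rot: [-3.141, 0.001, 0.535]
contact_force: [0.2, 0.4, 0.1]
grip_width: 28.8
top r [336 200   3   2   5] [336.8 200.4] [510.3 225.9  19. ]
side g [320 218   3   8  17] [320.76470588 221.94117647] [491.  297.8  19. ]
side r [323 220   3   2   5] [324.2 220.6] [500.2 300.5  19. ]
side r [338 234   3   9  21] [338.95238095 238.28571429] [510.1 223.3  19. ]
side green 17 [491.9 300.9  16.8 320.8 221.9] z 8.2 26.9 s 173.2 168.3 177.9
side ptr 6 [503.8 305.7  19.8 325.  218.8] z 12.2 38.9 s 175.0 171.6 178.0
side red 23 [511.4 230.   21.1 338.6 235.8] z 10.0 43.2 s 99.7 87.6 177.6
top red 8 [510.4 225.5  22.9 337.1 200.1] z 12.7 29.8 s 95.5 92.1 98.5
handle 40 [534.9 413.7 122.3] [527.  409.2] [544. 418.]
hub 145 [518.  375.8  99.1] [504.  360.6] [534.9 419.9]
arm 308 [514.8 368.2  82.2] [493.3 331.8] [540.  422.9]
```

View pics/look3.png

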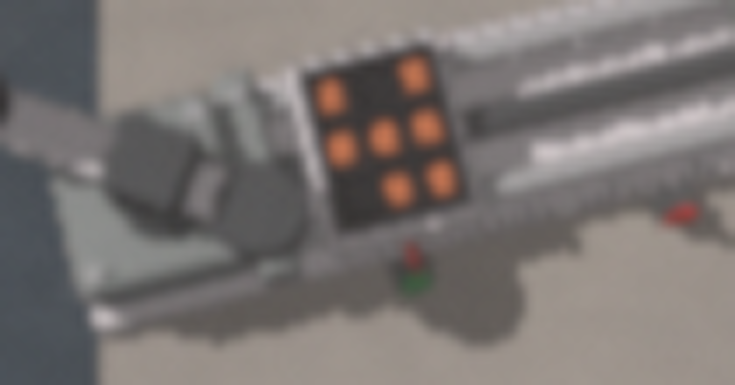

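Top crop: pointer at (413,253) and green at (414,282), nearly lined up, but the stage is tilted, so compute the remainder with weighted colour centroids.

```bash
cat > m.py <<'E'
from h import *
def wc(c,box,f,th):
    u0,u1,v0,v1=box;w=np.clip(f(c['frame'][v0:v1,u0:u1].astype(float))-th,0,None)
    v,u=np.mgrid[v0:v1,u0:u1];return (u*w).sum()/w.sum(),(v*w).sum()/w.sum(),w.sum()
red=lambda F:F[...,2]-F[...,:2].max(2); grn=lambda F:F[...,1]-F[...,[0,2]].max(2)
S={}
for n,bp,bg,br in(('top',(293,306,202,213),(293,306,205,216),(330,345,194,206)),('side',(321,331,214,226),(315,327,214,230),(334,344,230,248))):
    L=[]
    for k in range(6):
        c=cap(n);L.append([wc(c,bp,red,25),wc(c,bg,grn,15),wc(c,br,red,25)])
    p,g,r=np.mean(L,0);print(n,p.round(2),g.round(2),r.round(2))
    for zg in(15,19,23):
        G=onz(c,g[0],g[1],zg);Rr=onz(c,r[0],r[1],zg);a=(G-Rr)[:2];a/=np.linalg.norm(a)
        Pp=onz(c,p[0],p[1],19)
        for y in (np.arctan2(-a[0],a[1]),.244):
            d=np.array([-np.sin(y),np.cos(y)]);print(zg,'yaw',round(float(np.degrees(y)),1),'G',G.round(1),'P',Pp.round(1),'remaining',((G-Pp)[:2]@d).round(2))
c=cap('top')
# stage long edges -> yaw: aluminium rail corners
E
python3 m.py
```

```text
top [298.45 206.07  68.67] [298.97 210.    21.67] [337.03 200.07 336.  ]
15 yaw 13.2 G [493.2 303.3  15. ] P [500.7 304.1  19. ] remaining 0.95
15 yaw 14.0 G [493.2 303.3  15. ] P [500.7 304.1  19. ] remaining 1.05
19 yaw 13.2 G [492.7 303.2  19. ] P [500.7 304.1  19. ] remaining 1.0
19 yaw 14.0 G [492.7 303.2  19. ] P [500.7 304.1  19. ] remaining 1.1
23 yaw 13.2 G [492.2 303.1  23. ] P [500.7 304.1  19. ] remaining 1.05
23 yaw 14.0 G [492.2 303.1  23. ] P [500.7 304.1  19. ] remaining 1.16
side [324.18 220.5  228.83] [320.72 221.63 501.83] [ 338.72  237.7  1442.67]
15 yaw 14.5 G [493.  304.8  15. ] P [500.3 300.9  19. ] remaining 5.55
15 yaw 14.0 G [493.  304.8  15. ] P [500.3 300.9  19. ] remaining 5.5
19 yaw 14.5 G [491.3 299.1  19. ] P [500.3 300.9  19. ] remaining 0.41
19 yaw 14.0 G [491.3 299.1  19. ] P [500.3 300.9  19. ] remaining 0.33
23 yaw 14.5 G [489.7 293.3  23. ] P [500.3 300.9  19. ] remaining -4.74
23 yaw 14.0 G [489.7 293.3  23. ] P [500.3 300.9  19. ] remaining -4.84
```

Top view, which barely depends on height, gives about 1.0 mm to go. Side view gives about 0.4 mm, and the turn count agrees with 1 mm. I'll regrip and turn about 27° more clockwise.

```bash
python3 -m pendant '[{"linear":[50,0,0],"twist":0},{"linear":[100,-10,0],"twist":0},{"linear":[150,-25,0],"twist":0},{"linear":[200,-45,-5],"twist":0},{"linear":[250,-65,-10],"twist":0},{"linear":[290,-85,-20],"twist":0},{"linear":[320,-100,-45],"twist":0},{"linear":[320,-100,-60],"twist":0},{"linear":[320,-100,-60],"twist":0},{"linear":[320,-100,-60],"twist":0},{"linear":[320,-100,-90],"twist":0},{"linear":[320,-100,-119],"twist":0},{"linear":[320,-100,-119],"twist":0},{"linear":[320,-100,-119],"twist":0}]' 175
python3 -m pendant '[{"linear":[0,0,0],"twist":0},{"linear":[0,0,0],"twist":0},{"linear":[0,0,0],"twist":0},{"linear":[0,0,0],"twist":0}]' 255
python3 -m pendant '[{"linear":[5.6,-2.8,0],"twist":0},{"linear":[10.8,-6.4,0],"twist":0},{"linear":[15.5,-10.5,0],"twist":0},{"linear":[18.5,-13.8,0],"twist":0},{"linear":[18.5,-13.8,0],"twist":0},{"linear":[18.5,-13.8,0],"twist":0}]' 255
python3 m.py
```

```text
time: 27.3
tool_pos: [538.3, 419.3, 95.6]
tcp_rot: [-3.141, -0.003, 0.532]
contact_force: [-0.0, 0.9, -0.7]
grip_width: 28.8
time: 27.8
tool_pos: [538.0, 418.7, 94.9]
tcp_rot: [-3.141, -0.001, 0.532]
contact_force: [-1.9, -0.3, 6.1]
grip_width: 17.3
time: 28.55
tool_pos: [556.5, 405.1, 94.9]
tcp_rot: [-3.141, -0.002, 0.532]
contact_force: [-1.5, 1.9, 5.7]
grip_width: 17.3
top [nan nan  0.] [nan nan  0.] [336.9  200.41  96.67]
15 yaw nan G [nan nan nan] P [nan nan nan] remaining nan
15 yaw 14.0 G [nan nan nan] P [nan nan nan] remaining nan
19 yaw nan G [nan nan nan] P [nan nan nan] remaining nan
19 yaw 14.0 G [nan nan nan] P [nan nan nan] remaining nan
23 yaw nan G [nan nan nan] P [nan nan nan] remaining nan
23 yaw 14.0 G [nan nan nan] P [nan nan nan] remaining nan
side [323.96 220.25 222.5 ] [320.7  221.67 487.17] [ 338.8   238.27 1159.33]
15 yaw 13.8 G [492.9 304.7  15. ] P [500.1 302.1  19. ] remaining 4.21
15 yaw 14.0 G [492.9 304.7  15. ] P [500.1 302.1  19. ] remaining 4.23
19 yaw 13.8 G [491.2 298.9  19. ] P [500.1 302.1  19. ] remaining -0.97
19 yaw 14.0 G [491.2 298.9  19. ] P [500.1 302.1  19. ] remaining -0.94
23 yaw 13.8 G [489.6 293.2  23. ] P [500.1 302.1  19. ] remaining -6.15
23 yaw 14.0 G [489.6 293.2  23. ] P [500.1 302.1  19. ] remaining -6.11m.py:4: RuntimeWarning: invalid value encountered in scalar divide
  v,u=np.mgrid[v0:v1,u0:u1];return (u*w).sum()/w.sum(),(v*w).sum()/w.sum(),w.sum()
```

Release, back off and check again.

```bash
python3 -m pendant '[{"linear":[0,0,0],"twist":0},{"linear":[0,0,0],"twist":0},{"linear":[0,0,0],"twist":0},{"linear":[0,0,25],"twist":0},{"linear":[0,0,65],"twist":0},{"linear":[-40,20,90],"twist":0},{"linear":[-90,40,100],"twist":0},{"linear":[-140,60,110],"twist":0},{"linear":[-190,80,120],"twist":0},{"linear":[-240,90,120],"twist":0},{"linear":[-290,110,120],"twist":0},{"linear":[-340,115,120],"twist":0},{"linear":[-340,115,120],"twist":0}]' 185
python3 m.py
python3 - <<'E'
from h import *
c=cap('top');s=cap('side')
a=cv2.resize(c['frame'][170:225,240:345],None,fx=5,fy=5,interpolation=2);b=cv2.resize(s['frame'][170:252,290:350],None,fx=4,fy=4,interpolation=2)
o=np.zeros((330,775,3),'uint8');o[:275,:525]=a;o[:328,530:770]=b;cv2.imwrite('pics/look4.png',o)
P=cloud(c,235,300,165,220)
for nm,lo,hi in(('handle',110,135),('hub',94,106)):
    q=P[(P[:,2]>lo)&(P[:,2]<hi)];print(nm,len(q),np.median(q[:,:3],0).round(1))
E
```

```text
time: 30.82
tool_pos: [213.2, 519.9, 213.7]
tcp_rot: [-3.141, 0.001, 0.536]
contact_force: [0.3, -0.2, 0.4]
grip_width: 25.2
top [298.08 205.89  64.  ] [299.39 209.76 104.33] [337.03 200.07 336.83]
15 yaw 13.1 G [493.6 302.4  15. ] P [501.1 304.8  19. ] remaining -0.65
15 yaw 14.0 G [493.6 302.4  15. ] P [501.1 304.8  19. ] remaining -0.52
19 yaw 13.1 G [493.2 302.4  19. ] P [501.1 304.8  19. ] remaining -0.59
19 yaw 14.0 G [493.2 302.4  19. ] P [501.1 304.8  19. ] remaining -0.46
23 yaw 13.1 G [492.7 302.3  23. ] P [501.1 304.8  19. ] remaining -0.54
23 yaw 14.0 G [492.7 302.3  23. ] P [501.1 304.8  19. ] remaining -0.4
side [323.96 220.24 227.83] [320.74 221.37 546.  ] [ 338.72  237.71 1441.5 ]
15 yaw 14.0 G [493.3 305.8  15. ] P [500.1 302.1  19. ] remaining 5.21
15 yaw 14.0 G [493.3 305.8  15. ] P [500.1 302.1  19. ] remaining 5.21
19 yaw 14.0 G [491.7 300.1  19. ] P [500.1 302.1  19. ] remaining 0.04
19 yaw 14.0 G [491.7 300.1  19. ] P [500.1 302.1  19. ] remaining 0.04
23 yaw 14.0 G [490.  294.3  23. ] P [500.1 302.1  19. ] remaining -5.13
23 yaw 14.0 G [490.  294.3  23. ] P [500.1 302.1  19. ] remaining -5.14
handle 75 [552.6 405.4 123. ]
hub 154 [518.5 373.6  99.3]
```

View pics/look4.png

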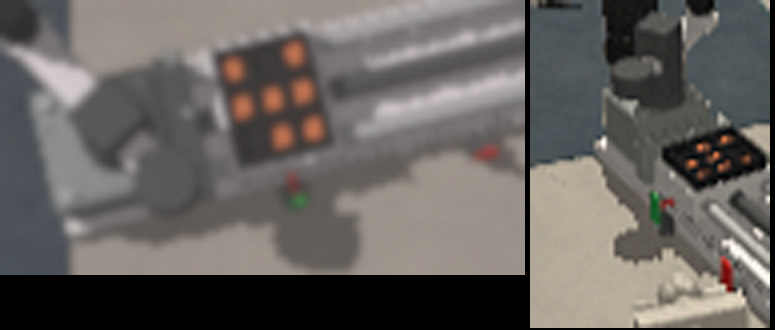

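Pointer (crop 292,183) and green flag (298,198) are lined up across the tilted stage. Hub top is at z 99.3 against 100 for fully home. Handing in.

```bash
python3 -c "
from plant import bot;print(bot.close_job())"
```

```text
the job is handed in; nothing more can be done
None
```

I set the larger crank on the square shaft and turned it until it dropped in. I then pressed it onto the collar, let go, and wound it by the black handle about 3.2 turns clockwise, in two grips. I handed the job in with the gripper clear and the clock at about 31 s.

**Crank:** the hub top read z 99.3 mm after the final release. Fully home would be 100 mm.

**Pointer against green flag:** the two cameras differ slightly. The top view puts the pointer about 0.5 mm past the flag line, and the side view puts it 0.0 mm off. The side value depends on the blade's centre being at 19 mm height, as I assumed. The turn count agrees with both to within 1 mm.

**Not checked:** I did not measure the loupe, spare lens or tape roll at the end. No move went near them, and the highest force I saw was about 12 N, read only at the end of each call.

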